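# Settle the gauge plate on its kinematic base and close the keeper

### The job

Put the three-footed aluminium gauge plate by its blue grip onto the grey kinematic base, so that one foot sits fully home in the cone of the brass slide, one in the steel V-groove and one on the flat steel pad; the slide is locked at some unmeasured place along its rails, so find the cone by feel, and never push the plate on its seats with more than about 20 N. When all three feet are down let go of it, only then swing the red keeper over the plate's tongue, and leave the other things on the bench where they are.

Things in the scene. Friction and masses are not known exactly. Their poses are not given: they have to be found in the camera images.
- plate: Loose T-shaped aluminium plate, 0.4 kg, on three steel ball feet 14 mm wide. Crossbar 36 mm (x) by 132 mm (y) centred at x -26 mm; tongue 46 mm wide to x +72 mm; underside 13 mm, top 23 mm above the origin. Origin level with the balls' undersides, below the grip; x along the tongue away from the crossbar, z up. Home: axes along the base's, origin at base z 33.4 mm, x 0, y = the cone's offset
- grip (a point): Point in the plate's blue grip block, 48 mm above the plate's origin: TCP place for a grasp closing along the plate's y. The block is 44 mm (x) by 22 mm (y), from 23 to 65 mm above the origin
- foot_cone (a point): Centre of the ball foot for the cone, at the -y end of the crossbar: plate frame (-26, -48, 7) mm
- foot_groove (a point): Centre of the ball foot for the V-groove, at the +y end of the crossbar: plate frame (-26, 48, 7) mm
- foot_flat (a point): Centre of the ball foot for the flat pad, under the tongue: plate frame (52, 0, 7) mm
- base: Grey kinematic base, fixed to the bench: slab 130 mm (x) by 214 mm (y), top 20 mm above its origin, which lies on the bench between the seats; z up. Carries a steel V-groove block, a flat steel pad and a brass slide with a cone. All ball centres are 40.4 mm above its origin when home. Off-centre, dry friction keeps a foot up on the cone's wall when let go
- groove_seat (a point): Middle of the V-groove, level with its mouth: base frame (-26, 48, 38) mm. Groove 56 mm long along base y, mouth 15 mm wide, 90 degree V; block 30 mm wide
- flat_seat (a point): Middle of the flat pad's top: base frame (50, 0, 33.4) mm; pad 44 mm (x) by 74 mm (y)
- slide_middle (a point): NOT the cone itself but the middle of its range: base frame (-26, -48, 38) mm, level with the top of the brass slide (30 mm in x, 84 mm in y). The cone (mouth 15 mm, 45 degree walls) is sunk in the middle of the slide; its centre lies at an unmeasured offset, up to 20 mm either way along base y, from here. The slide is locked. A ball on the slide's flat top stands 4.6 mm above home
- keeper (a joint): Angle of the red keeper arm about its upright hinge: 0 to 1.65 rad. 0: points along base +x, clear of the plate; 1.57: along base -y, over the tongue (clockwise from above). Friction of 0.06 N m holds it where left. Arm 14 mm wide, 80 mm long, 60 to 68 mm above the base's origin, 3.6 mm over a plate that is home
- keeper_hinge (a point): Point on the keeper's hinge axis, base frame (52, 74, 64) mm
- keeper_peg (a point): Middle of the upright black peg on the keeper arm, 11 mm diameter, 30 mm tall (68 to 98 mm above the base's origin), 50 mm from the hinge axis
- mug: White mug, 86 mm wide, 98 mm tall, a bystander; origin at the middle of its underside
- magnet_dish: Round shallow dish, 108 mm wide, 24 mm tall, a bystander; origin at the middle of its underside
- phone: Black phone, 146 x 73 x 9 mm, a bystander; origin at the middle of its underside
- spanner: Steel spanner, 216 mm long, 8 mm thick, a bystander; origin at the middle of its underside

How it is judged:
On the way, in this order (a step that is already met when the one before it is completed fails the run):
1. the plate is lifted clear of the bench while the keeper is open (height (world z) of plate above 0.045 m and value of joint keeper below 0.6 rad), for 0.2 s.
2. all three feet are home in their seats with the keeper still open and the plate let go (z of foot_cone in the frame of base between 0.0379 and 0.0419 m and z of foot_groove in the frame of base between 0.0379 and 0.0419 m and z of foot_flat in the frame of base between 0.0379 and 0.0419 m and x of foot_groove in the frame of base between -0.0285 and -0.0235 m and y of foot_groove in the frame of base between 0.024 and 0.072 m and x of foot_cone in the frame of base between -0.0285 and -0.0235 m and y of foot_cone in the frame of base between -0.072 and -0.024 m and x of foot_flat in the frame of base between 0.047 and 0.057 m and value of joint keeper below 0.6 rad and contact force between the fingers and plate below 0.1 N), for 0.3 s.
At the end, for the whole second after the job is handed in: All ball centres 40.4 mm (+1.5, -2.5) above the base's origin, cone and groove feet within 2.5 mm of x = -26 mm and 24 mm of y = -48 and 48 mm, flat foot within 5 mm of x = 52 mm (base frame); keeper past 1.35 rad; plate and keeper at rest (z of foot_cone in the frame of base between 0.0379 and 0.0419 m and z of foot_groove in the frame of base between 0.0379 and 0.0419 m and z of foot_flat in the frame of base between 0.0379 and 0.0419 m and x of foot_groove in the frame of base between -0.0285 and -0.0235 m and y of foot_groove in the frame of base between 0.024 and 0.072 m and x of foot_cone in the frame of base between -0.0285 and -0.0235 m and y of foot_cone in the frame of base between -0.072 and -0.024 m and x of foot_flat in the frame of base between 0.047 and 0.057 m and value of joint keeper above 1.35 rad and linear speed of plate below 0.01 m/s and velocity of joint keeper below 0.05 rad/s); the robot touches nothing.
It fails at once if the contact forces between plate and base add up to more than 35 N (its weight and a push of about 20 N) (contact force between plate and base above 35 N).
It fails at once if a bystander (mug, dish, phone or spanner) is moved by more than 20 mm (distance of any of mug, magnet_dish, phone, spanner from where it was at the start of the episode above 0.02 m).
It also fails if it takes over 51 s, if anything falls off the work surface, if the arm or the gripper's body presses on something with over 40 N, if the wrist force passes 120 N, or if a joint passes its speed limit or range.

### The arm

A 6-joint arm with a two-finger parallel gripper is mounted at the origin on a cart in front of the work surface, level with it; the furniture and walls round the work are solid. World frame = base frame: x ahead of the robot, y to its left, z up, the work surface at z = 0. Lengths are in m, angles in rad, forces in N, time in s.
With the tool pointing down it reaches from about 0.35 to 0.8 m from the base axis. Payload 7.3 kg.
Tool frame: the origin (TCP) lies between the finger pads, 19 mm behind the fingertips; this is the grasp point; z points along the fingers, y is the line along which they close (so a half turn about z gives the same grasp; the last joint's range is limited). The gripper opens to 85 mm and grips with 20 to 120 N. Pads are 22 mm wide; open, the fingers measure 114 mm over their backs; the gripper's body (76 mm by 85 mm) begins 54 mm behind the grasp point. The pads swing forward as they close: fully open they stand 13 mm farther back than shut.
Start: joints at [1.092, 0.342, 1.524, -0, 1.275, -0.146], TCP at [0.171, 0.496, 0.25] pointing down, gripper open.
Joint ranges: [-2.53, 2.53], [-0.77, 2.02], [0.04, 2.7], [-1, 4.14], [0.28, 2.66], [-3.11, 3.11]. Speed limits (rad/s): [2.57, 2.57, 3.14, 3.14, 3.14, 3.14].

### API

Orientations are given as a unit quaternion [x, y, z, w].
In Python, from workcell import r, command_gripper, optics gives the robot as it stands. The module is installed in compiled form; this text tells all that it offers. Calls block until the motion is done:
- r.reach(position, orientation): joint-space move of the TCP to a pose.
- r.move_straight(position, orientation=None, speed=0.15, max_force=None): straight line of the TCP; orientation=None keeps the orientation; speed is the mean speed in m/s. With max_force (N) it stops when the force on the tool has changed by that much, and returns True; else False.
- r.movej(angles): joint-space move.
- command_gripper(opening, force=None): finger opening in m; force is the grip in N (None keeps the last); returns when the fingers have stopped.
- r.hold(seconds).
- r.solve_ik(position, orientation): joint angles nearest the present ones, or None.
- r.read_state(): the state.
- optics.get_image(name): name is "scene" or "top" or "wrist"; returns (picture, depth): 400x640x3 uint8, red, green, blue; 400x640 float32, m along the optical axis (not along the pixel's ray), 0 where there is no reading.
- optics.camera_model(name): a dict with "K" (3x3 intrinsics, pixels), "R" (3x3) and "t" (3): a world point X has camera coordinates R X + t; the wrist camera has in their place "tool_from_camera" (4x4, takes a point from camera to tool coordinates, whose origin is the TCP and whose axes are the flange's). Camera axes: x right, y down, z forward; pixel columns grow to the right and rows downward; lengths in m; the calibration is good to about 2 mm. A picture is of the moment at which its call begins: read the wrist's pose just before it. camera_model takes no time and is no camera call.
A pose or a line that the arm cannot do raises r.PlanningError and nothing moves.
- r.finish_job(): hands the job in; it is judged then, once.
The state is a dict: "time_s": time; "joint_positions": joint angles; "dq": joint speeds; "tau": joint torques, N m; "eef_pos": TCP position; "eef_rot": TCP orientation; "contact_force": force on the tool from outside, world axes, zero at the start; "torque": the same for the moment, N m; "grip_width": finger opening in m; "grip_force": force on a finger pad.
Only numpy, scipy, OpenCV 4.12 (cv2) and the standard library are available. Lean on these libraries where they do the work, as an engineer would, in place of code of your own. Each camera call takes 0.05 s, during which the arm holds its last target. There are 200 camera calls.

## Working session

There is one attempt and no reset: what is moved stays moved. The work goes in short steps, each a Python script; the robot and the scene stay as the last script left them, time stands still between calls to the robot, and variables do not carry over. Pictures are saved under pics/ and viewed, at most 10 in all, crops included, and the job is handed in when it is done.

```bash
mkdir -p pics; python3 - <<'E'
from workcell import r, optics
import cv2,numpy as np
for n in ("scene","top"):
    p,d=optics.get_image(n); cv2.imwrite(f"pics/{n}0.png",p[:,:,::-1]); np.savez(f"{n}0.npz",p=p,d=d)
    m=optics.camera_model(n); print(n,m["K"].round(1).tolist(),m["R"].round(3).tolist(),m["t"].round(3).tolist())
s=r.read_state(); print(s)
print(optics.camera_model("wrist"))
E
```

```text
scene [[470.7, 0.0, 318.9], [0.0, 470.7, 193.1], [0.0, 0.0, 1.0]] [[0.479, -0.878, -0.02], [-0.517, -0.264, -0.814], [0.709, 0.4, -0.58]] [-0.202, 0.326, 1.077]
top [[393.3, 0.0, 320.3], [0.0, 393.3, 203.7], [0.0, 0.0, 1.0]] [[-0.012, -1.0, -0.021], [-0.99, 0.015, -0.142], [0.143, 0.019, -0.99]] [0.05, 0.537, 1.311]
{'time_s': 0.1, 'joint_positions': array([ 1.09199768e+00,  3.42594181e-01,  1.52493456e+00,  4.45551016e-06,
        1.27535737e+00, -1.45998275e-01]), 'dq': array([ 0.0004898 , -0.00240082, -0.00164896, -0.00170276,  0.00292521,
       -0.00018743]), 'tau': array([ 2.88877207e-03, -4.34443653e+01, -2.46492076e+01, -3.86705426e-05,
        4.77119014e-03,  1.53493500e-05]), 'eef_pos': array([0.17133771, 0.49590907, 0.24942142]), 'eef_rot': array([ 1.65633946e-01,  9.86187091e-01, -6.14769845e-04, -2.00793939e-04]), 'contact_force': array([ 0.12129767, -0.69108827, -0.54486507]), 'torque': array([-0.03108022,  0.0130897 ,  0.03644674]), 'grip_force': 0.0, 'grip_width': 0.085404198541502}
{'K': array([[320.15970268,   0.        , 321.40546172],
       [  0.        , 320.15970268, 201.14907871],
       [  0.        ,   0.        ,   1.        ]]), 'tool_from_camera': array([[ 6.25969132e-04, -9.48609359e-01, -3.16448879e-01,
         8.09266495e-02],
       [ 9.99999478e-01,  3.38173199e-04,  9.64372335e-04,
         1.16617906e-03],
       [-8.07798093e-04, -3.16449317e-01,  9.48609075e-01,
        -1.23800101e-01],
       [ 0.00000000e+00,  0.00000000e+00,  0.00000000e+00,
         1.00000000e+00]])}
```

View pics/scene0.png

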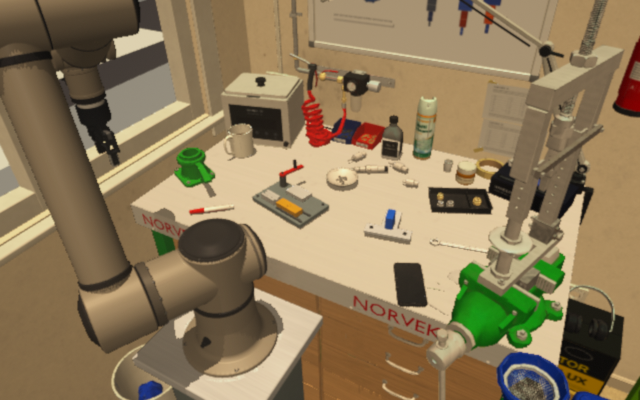

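View pics/top0.png

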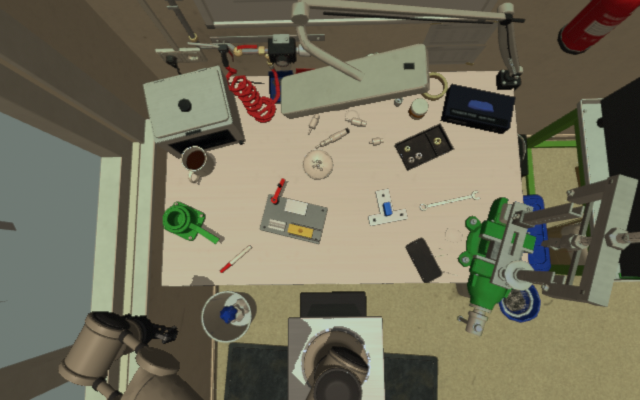

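The scene shows the base left of centre (px ~290,205), keeper open; the plate is at (388,228). In the top view the base is at about (294,220) and the plate at (387,208), with x up and y left. I'll enlarge both.

```bash
python3 - <<'E'
import cv2,numpy as np
p=cv2.imread("pics/top0.png")
a=cv2.resize(p[170:250,255:335],(400,400)[:2],interpolation=cv2.INTER_CUBIC)
b=cv2.resize(p[170:250,350:430],(400,400),interpolation=cv2.INTER_CUBIC)
cv2.imwrite("pics/crop1.png",np.hstack([a,b]))
E
```

```text
(no output)
```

View pics/crop1.png

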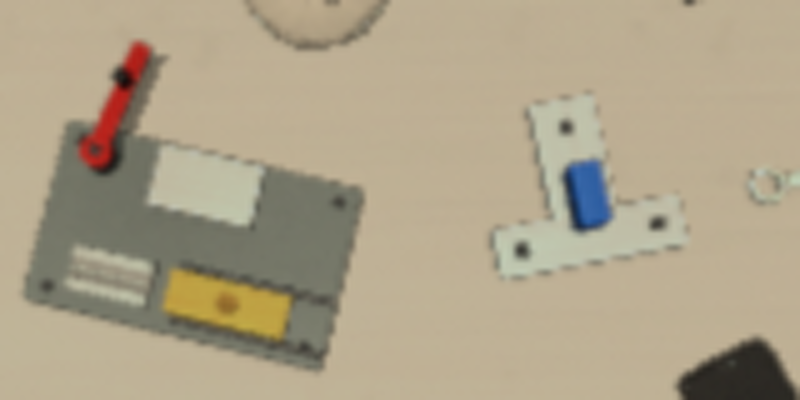

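Left crop: base slab corners at (70,122), (362,187), (322,370), (25,297); keeper hinge (97,150), peg (123,76); cone hole at (228,303). Right crop: plate with dots at (566,127), (521,250), (657,222), blue grip at (588,195).

```bash
cat > h.py <<'E'
import numpy as np
from scipy.optimize import least_squares
from scipy.spatial.transform import Rotation as Ro
from workcell import r, command_gripper, optics
def cam(n, st=None):
    m=optics.camera_model(n)
    if n!="wrist": return m["K"],m["R"],m["t"]
    T=np.eye(4); T[:3,:3]=Ro.from_quat(st["eef_rot"]).as_matrix(); T[:3,3]=st["eef_pos"]
    W=np.linalg.inv(T@m["tool_from_camera"]); return m["K"],W[:3,:3],W[:3,3]
def proj(c,X):
    q=(c[1]@np.atleast_2d(X).T).T+c[2]; q=q@c[0].T; return q[:,:2]/q[:,2:]
def at_z(c,uv,z):
    K,R,t=c; d=R.T@np.linalg.inv(K)@np.array([*uv,1.]); o=-R.T@t; return o+d*(z-o[2])/d[2]
def rz(a): return Ro.from_euler('z',a).as_matrix()
def fit(c,pts,uv,x0):
    """planar pose (x,y,yaw) on the bench from local points and pixels"""
    f=lambda p:(proj(c,np.array(pts)@rz(p[2]).T+[p[0],p[1],0])-uv).ravel()
    s=least_squares(f,x0,loss='soft_l1'); return s.x,f(s.x).reshape(-1,2)
def down(yaw):
    """tool down, tool y axis along world direction yaw"""
    y=np.array([np.cos(yaw),np.sin(yaw),0]); z=np.array([0,0,-1.])
    return Ro.from_matrix(np.c_[np.cross(y,z),y,z]).as_quat()
E
python3 - <<'E'
from h import *
c=cam("top"); o=lambda L,dx:[(x/5+dx-.4,y/5+170-.4) for x,y in L]
b,e=fit(c,[[.065,.107,.02],[.065,-.107,.02],[-.065,-.107,.02],[-.065,.107,.02]],o([(70,122),(362,187),(322,370),(25,297)],255),[.5,.1,0])
print(b,e.round(1).tolist())
p,e=fit(c,[[.052,0,.023],[-.026,.048,.023],[-.026,-.048,.023],[0,0,.065]],o([(566-400,127),(121,250),(257,222),(188,195)],350),[.5,-.1,0])
print(p,e.round(1).tolist())
w=at_z(c,o([(228,303)],255)[0],.034); print("cone base", rz(-b[2])@(w-[b[0],b[1],0]))
w=at_z(c,o([(123,76)],255)[0],.098); print("peg base", rz(-b[2])@(w-[b[0],b[1],0]))
print(r.read_state()["joint_positions"][5], r.read_state()["eef_rot"])
for q in (b,p):
  for y in (q[2]+np.pi/2,q[2]-np.pi/2):
    for P in ([q[0],q[1],.28],[q[0]-.05,q[1],.25],[q[0],q[1],.08]): print(y, r.solve_ik(P,down(y)))
E
```

```text
[ 0.49031361  0.13635965 -0.24297012] [[-0.3, -0.6], [0.8, 0.0], [0.2, 0.0], [-0.6, 0.5]]
[ 0.51512428 -0.18308891  0.18059413] [[-0.3, 0.1], [-0.1, 0.1], [0.0, 0.3], [0.3, -0.5]]
cone base [-0.0358345  -0.03377721  0.034     ]
peg base [0.09083579 0.06384518 0.098     ]
-0.14599827532688425 [ 1.65633946e-01  9.86187091e-01 -6.14769845e-04 -2.00793939e-04]
1.327826211152409 [ 1.20561517e-01  2.89814814e-01  1.51481174e+00 -4.44089210e-16
  1.33696610e+00 -1.20726469e+00]
1.327826211152409 [ 1.33805619e-01  2.24682693e-01  1.68946609e+00 -4.44089210e-16
  1.22744387e+00 -1.19402059e+00]
1.327826211152409 [ 1.20561517e-01  5.19054724e-01  1.78108000e+00 -4.44089210e-16
  8.41457932e-01 -1.20726469e+00]
-1.813766442437384 [ 1.20561517e-01  2.89814814e-01  1.51481174e+00 -4.44089210e-16
  1.33696610e+00  1.93432796e+00]
-1.813766442437384 [ 1.33805619e-01  2.24682693e-01  1.68946609e+00 -4.44089210e-16
  1.22744387e+00  1.94757206e+00]
-1.813766442437384 [ 1.20561517e-01  5.19054724e-01  1.78108000e+00 -4.44089210e-16
  8.41457932e-01  1.93432796e+00]
1.7513904614246096 [-4.81709051e-01  3.60940831e-01  1.41177184e+00 -4.44089210e-16
  1.36887998e+00 -2.23309951e+00]
1.7513904614246096 [-5.28450341e-01  2.96063476e-01  1.59105525e+00 -4.44089210e-16
  1.25447392e+00 -2.27984080e+00]
1.7513904614246096 [-4.81709051e-01  5.72327800e-01  1.67391517e+00 -4.44089210e-16
  8.95349687e-01 -2.23309951e+00]
-1.3902021921651835 [-4.81709051e-01  3.60940831e-01  1.41177184e+00 -4.44089210e-16
  1.36887998e+00  9.08493141e-01]
-1.3902021921651835 [-5.28450341e-01  2.96063476e-01  1.59105525e+00 -4.44089210e-16
  1.25447392e+00  8.61751851e-01]
-1.3902021921651835 [-4.81709051e-01  5.72327800e-01  1.67391517e+00 -4.44089210e-16
  8.95349687e-01  9.08493141e-01]
```

```bash
python3 - <<'E'
from h import *
import cv2,pickle
st={}
for n,q,h in (("base",[.490,.136,-.243],.2),("plate",[.515,-.183,.181],.2)):
    P=np.array([q[0],q[1],h])+rz(q[2])@[-.045,0,0]
    r.reach(P,down(q[2]+np.pi/2)); r.hold(.15)
    st[n]=r.read_state(); p,d=optics.get_image("wrist"); st[n+"_d"]=d
    cv2.imwrite(f"pics/w_{n}.png",p[:,:,::-1])
pickle.dump(st,open("st.pkl","wb")); print(st["plate"]["time_s"],st["plate"]["contact_force"])
E
```

```text
3.375 [ 0.44904045 -0.05696158  0.2985318 ]
```

View pics/w_base.png

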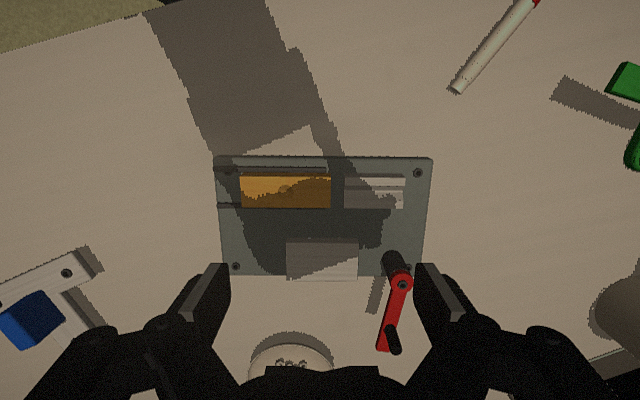

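View pics/w_plate.png

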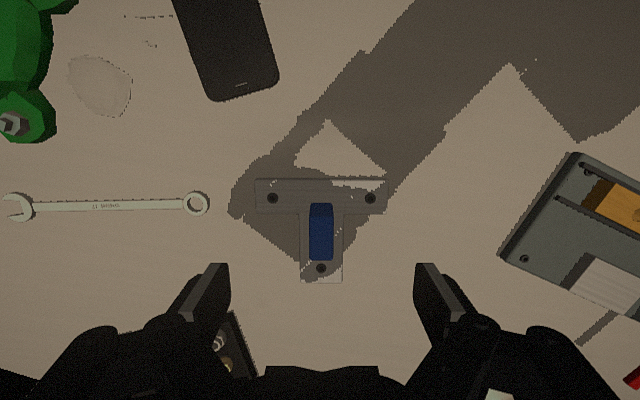

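Base view: slab from (215,157) to (432,280), brass slide (240–331, 177–208) with shadowed cone near (286,189), groove (345–405, 178–208), pad (286–358, 240–280). Plate view: dots (273,198), (370,198), (321,267). Enlarging the base.

```bash
python3 - <<'E'
import cv2,numpy as np
p=cv2.imread("pics/w_base.png")
a=cv2.resize(p[145:290,205:443],None,fx=3.3,fy=3.3,interpolation=cv2.INTER_CUBIC)
a=(255*(a/255.)**.6).astype(np.uint8)
cv2.imwrite("pics/crop2.png",a)
p=cv2.imread("pics/w_plate.png")
a=cv2.resize(p[165:295,245:400],None,fx=4.5,fy=4.5,interpolation=cv2.INTER_CUBIC)
cv2.imwrite("pics/crop3.png",(255*(a/255.)**.6).astype(np.uint8))
E
```

```text
(no output)
```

View pics/crop2.png

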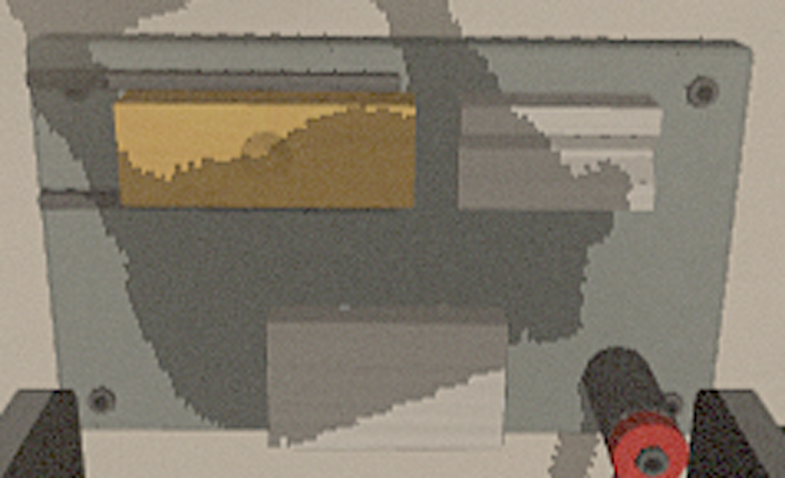

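View pics/crop3.png

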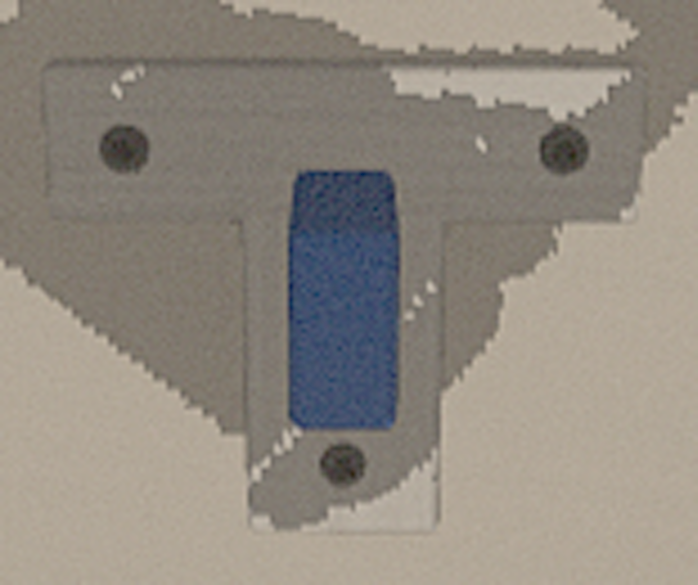

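```bash
python3 - <<'E'
from h import *
import pickle
st=pickle.load(open("st.pkl","rb"))
c=cam("wrist",st["base"])
o=lambda L,s,dx,dy:np.array([((x+.5)/s-.5+dx,(y+.5)/s-.5+dy) for x,y in L])
uv=o([(267,322),(508,322),(268,447),(503,449),(458,106),(662,106),(458,209),(655,210),(115,102),(415,104),(119,207),(416,208),(264,150)],3.3,205,145)
def pts(k): return np.array([[.028,-.037,.0334],[.028,.037,.0334],[.072,-.037,.0334],[.072,.037,.0334],[-.041,.02,.038],[-.041,.076,.038],[-.011,.02,.038],[-.011,.076,.038],[-.041,k-.042,.038],[-.041,k+.042,.038],[-.011,k-.042,.038],[-.011,k+.042,.038],[-.026,k,.038]])
f=lambda p:(proj(c,pts(p[3])@rz(p[2]).T+[p[0],p[1],0])-uv).ravel()
s=least_squares(f,[.49,.136,-.243,-.048],x_scale=.01); print("base",s.x.round(4).tolist(),f(s.x).reshape(-1,2).round(1).tolist())
c2=cam("wrist",st["plate"])
uv2=o([(124,149),(563,150),(343,465),(344,332)],4.5,245,165)
p,e=fit(c2,[[-.026,-.048,.023],[-.026,.048,.023],[.052,0,.023],[0,0,.065]],uv2,[.515,-.183,.18]); print("plate",p.round(4).tolist(),e.round(1).tolist())
w=at_z(cam("top"),(255+123/5-.4,170+76/5-.4),.098); b=s.x; print("peg",rz(-b[2])@(w-[b[0],b[1],0]))
E
```

```text
base [0.4778, 0.1417, -0.2492, -0.0347] [[-0.7, -0.1], [0.3, 0.4], [0.2, 0.3], [-0.1, 0.2], [0.9, -0.3], [0.1, 0.2], [-0.1, -0.7], [-0.7, -0.6], [-0.6, 0.1], [0.1, 0.2], [0.6, -0.8], [-0.7, -0.5], [0.6, 1.6]]
plate [0.5126, -0.1817, 0.1807] [[0.2, -0.2], [-0.1, -0.3], [0.0, -0.6], [-0.1, 1.5]]
peg [0.10394201 0.06228448 0.098     ]
```

```bash
python3 - <<'E'
from h import *
p=[.5126,-.1817,.1807]; b=[.4778,.1417,-.2492]; k=.0133
q=down(p[2]+np.pi/2)
command_gripper(.05,60)
r.reach([p[0],p[1],.11],q)
r.move_straight([p[0],p[1],.050],speed=.08,max_force=8)
r.hold(.1); z0=r.read_state(); 
command_gripper(0.0,60); r.hold(.2); s=r.read_state()
print(z0["eef_pos"],s["eef_pos"],s["grip_width"],s["contact_force"],s["grip_force"])
r.move_straight([p[0],p[1],.17],speed=.12); r.hold(.2); s=r.read_state(); print(s["eef_pos"],s["contact_force"],s["torque"],s["grip_width"])
P=np.array([b[0],b[1],.17])+rz(b[2])@[0,k,0]
r.reach(P,down(b[2]+np.pi/2)); P[2]=.105; r.move_straight(P,speed=.1); r.hold(.3)
s=r.read_state(); print(s["eef_pos"]-P,s["contact_force"],s["torque"],s["time_s"])
import cv2; im,_=optics.get_image("wrist"); cv2.imwrite("pics/held.png",im[:,:,::-1])
E
```

```text
[ 0.51298442 -0.181889    0.05060055] [ 0.51297065 -0.18189565  0.05046011] 0.020846941097615753 [-0.30981598  0.16182875  6.23502872] 58.98291349411011
[ 0.51234757 -0.18155261  0.16933228] [ 0.15160757  0.78934962 -3.66238849] [-0.00912625  0.0171889   0.05750602] 0.021286421333721595
[2.15872743e-04 7.93216429e-05 4.59387725e-04] [-0.09632996  0.03151961 -3.60066105] [-0.04021676  0.02539733  0.00189288] 9.6333
```

View pics/held.png

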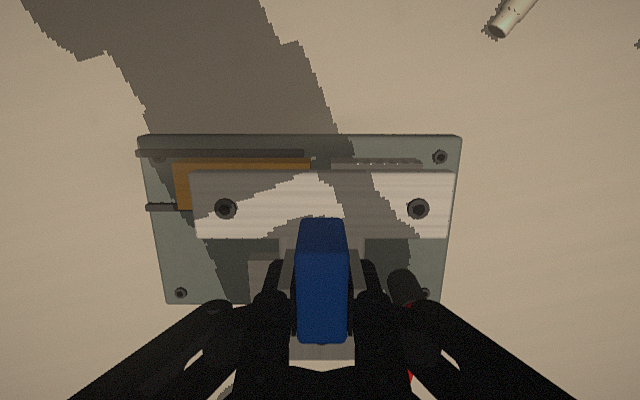

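The plate is held square (feet dots at (225,208), (418,208)) over the base, so I'll feel downwards.

```bash
cat >> h.py <<'E'
B=np.array([.4778,.1417,0]); YAW=-.2492; RB=rz(YAW)
def at(x,y,z): return B+RB@np.array([x,y,z])
def loc():
    s=r.read_state(); return RB.T@(s["eef_pos"]-B), RB.T@s["contact_force"], RB.T@s["torque"], s["time_s"]
def show(t):
    p,f,m,tt=loc(); print(t,"p mm",(p*1e3).round(2),"F",f.round(1),"M",m.round(2),round(tt,2)); return p,f
E
python3 - <<'E'
from h import *
show("free")
h=r.move_straight(at(0,.0133,.089),speed=.06,max_force=5)
if not h: h=r.move_straight(at(0,.0133,.082),speed=.012,max_force=4)
r.hold(.15); print(h); show("touch")
E
```

```text
free p mm [  0.14  13.38 105.35] F [ 0.8  0.2 -4.7] M [-0.03  0.01 -0.  ] 9.68
True
touch p mm [ 0.44 12.97 84.31] F [ 3.1 -1.7  5.1] M [-0.54 -0.37  0.08] 10.69
```

```bash
python3 - <<'E'
from h import *
t=np.array([.0003,.0130])  # commanded xy
for i in range(6):
    p,f,_,_=loc()
    t=t+np.clip([f[0]*.00015,f[1]*.0003],-.001,.001)
    r.move_straight(at(*t,p[2]+.0002),speed=.01)
    h=r.move_straight(at(*t,.0815),speed=.008,max_force=3)
    r.hold(.1); p,f=show(f"{(t*1e3).round(2)} {h}")
    if f[2]>10: break
E
```

```text
[ 0.77 12.48] True p mm [ 0.77 12.42 84.02] F [-0.2  0.3  4.6] M [ 0.01  0.03 -0.02] 11.32
[ 0.74 12.56] True p mm [ 0.79 12.45 83.96] F [-0.8 -1.2  5. ] M [-0.13  0.06 -0.11] 11.88
[ 0.62 12.21] True p mm [ 0.79 12.3  83.95] F [-0.7 -0.3  5.2] M [-0.01  0.13 -0.09] 12.44
[ 0.51 12.11] True p mm [ 0.78 12.21 83.95] F [-0.7 -0.3  5.1] M [-0.11  0.12 -0.07] 13.0
[ 0.41 12.03] True p mm [ 0.75 12.2  83.95] F [-1.1  0.2  5. ] M [-0.15  0.17 -0.11] 13.56
[ 0.25 12.08] True p mm [ 0.72 12.22 83.98] F [-1.   1.   4.7] M [-0.25  0.23 -0.11] 14.12
```

The plate bottoms out at a constant height with near-zero moments, so it is home. I'll release, retreat and check.

```bash
python3 - <<'E'
from h import *
import cv2,pickle
r.move_straight(at(.00076,.0123,.0838),speed=.01); r.hold(.15); show("pre")
command_gripper(.05); r.hold(.3); show("open")
r.move_straight(at(-.0,.0123,.17),speed=.12)
P=at(-.05,.0123,.21); r.move_straight(P,speed=.2); r.hold(.15)
s=r.read_state(); im,d=optics.get_image("wrist"); pickle.dump((s,d,im),open("st2.pkl","wb"))
show("up")
a=cv2.resize(im[130:300,200:460,::-1],None,fx=3,fy=3,interpolation=cv2.INTER_CUBIC); cv2.imwrite("pics/home.png",a)
# plane fit of the plate top from depth in crossbar/tongue areas given by expected home pose
c=cam("wrist",s); v,u=np.mgrid[0:400,0:640]; ok=d>0
X=np.c_[u[ok],v[ok],np.ones(ok.sum())]@np.linalg.inv(c[0]).T*d[ok][:,None]; W=(X-c[2])@c[1]; L=(W-B)@RB
L[:,1]-=.0123
for n,(x,y) in dict(cone=(-.026,-.048),groove=(-.026,.048),flat=(.052,0),mid=(-.026,0)).items():
    m=(abs(L[:,0]-x)<.012)&(abs(L[:,1]-y)<.012); print(n,m.sum(),np.median(L[m,2])*1e3, L[m,2].std()*1e3)
E
```

```text
pre p mm [ 0.71 12.18 83.97] F [ 1.  -0.2  6.3] M [-0.27  0.19 -0.06] 14.52
open p mm [ 0.75 12.29 83.77] F [ 0.1 -0.1  0.6] M [ 0.04 -0.03 -0.02] 15.21
up p mm [-49.56  12.1  208.99] F [ 0.2 -0.4  0.3] M [-0.02 -0.01 -0.02] 16.74
cone 703 56.67652081062462 58.21217425568852
groove 704 56.40605870249962 57.86386255728869
flat 335 56.44416627554731 1.4794981924309074
mid 1187 67.1433694791654 19.643321872370198
```

View pics/home.png

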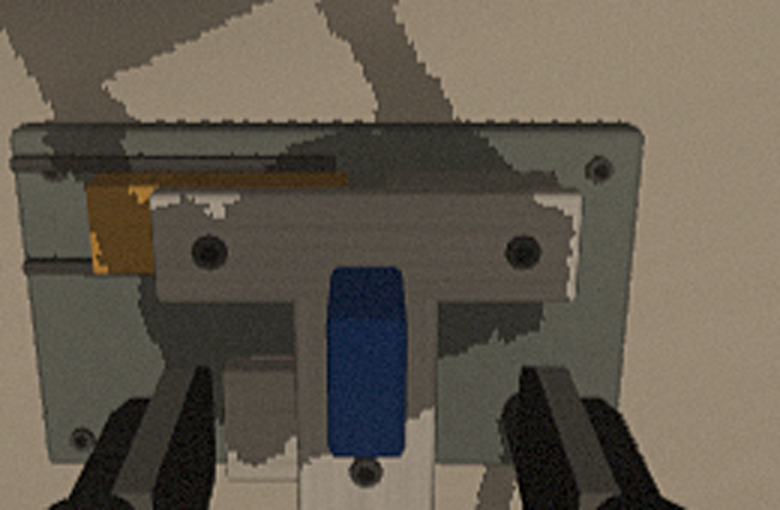

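All three foot positions on the plate top are 56.4–56.7 mm above the base origin (56.4 when home), so it's seated. Next the keeper.

```bash
python3 - <<'E'
from h import *
import cv2
def pose(a,z,R=.052): return at(.052+R*np.cos(a),.074-R*np.sin(a),z), down(YAW-a+np.pi)
command_gripper(0.0,30)
P,q=pose(-.5,.17); r.reach(P,q)
h=r.move_straight(pose(-.5,.095)[0],speed=.08,max_force=6); print(h); show("down")
if not h:
    for a in np.linspace(-.5,1.24,13)[1:]:
        P,q=pose(a,.095); h=r.move_straight(P,q,speed=.05,max_force=10)
        if h: print("stop",a); break
    show(f"end {a:.2f}")
    P,q=pose(a-.15,.095); r.move_straight(P,q,speed=.05)
    r.move_straight(P+[0,0,.13],speed=.15); r.hold(.1)
    show("up")
    r.reach(at(-.08,.0,.24),down(YAW+np.pi/2)); r.hold(.2)
    im,d=optics.get_image("wrist"); cv2.imwrite("pics/kept.png",im[:,:,::-1]); show("view")
E
```

```text
Traceback (most recent call last):
workcell.PlanningError: the arm cannot take that pose within its joint ranges
```

```bash
ls pics
```

```text
crop1.png
crop2.png
crop3.png
held.png
home.png
scene0.png
top0.png
w_base.png
w_plate.png
```

```bash
python3 - <<'E'
from h import *
import cv2
def pose(a,z,R=.052): return at(.052+R*np.cos(a),.074-R*np.sin(a),z), down(YAW-a)
P,q=pose(-.5,.17); r.reach(P,q)
h=r.move_straight(pose(-.5,.095)[0],speed=.08,max_force=6); print(h); show("down")
if not h:
    for a in np.linspace(-.5,1.24,13)[1:]:
        P,q=pose(a,.095); h=r.move_straight(P,q,speed=.05,max_force=10)
        if h: print("stop",a); break
    show(f"end {a:.2f}")
    P,q=pose(a-.15,.095); r.move_straight(P,q,speed=.05)
    r.move_straight(P+[0,0,.13],speed=.15); r.hold(.1)
    show("up")
    r.reach(at(-.08,.0,.24),down(YAW-np.pi/2-.0)); r.hold(.2)
    im,d=optics.get_image("top"); cv2.imwrite("pics/kt.png",im[:,:,::-1])
    im2,d=optics.get_image("scene"); show("view")
    a=cv2.resize(im[170:250,255:335,::-1],(400,400),interpolation=cv2.INTER_CUBIC)
    b=cv2.resize(im2[150:230,245:335,::-1],(400,400),interpolation=cv2.INTER_CUBIC)
    cv2.imwrite("pics/kept.png",np.hstack([a,b]))
E
```

```text
False
down p mm [98.03 99.14 95.64] F [ 0.5  1.  -0.1] M [-0.03 -0.04 -0.  ] 19.38
end 1.24 p mm [69.01 24.93 95.01] F [-0.9  0.3 -0.1] M [ 0.    0.02 -0.02] 22.98
up p mm [ 75.57  27.69 223.8 ] F [ 0.4  0.  -0.2] M [-0.04  0.02  0.  ] 24.41
view p mm [-7.9320e+01  5.0000e-02  2.3961e+02] F [ 0.1  0.  -0.3] M [ 0.    0.03 -0.02] 25.39
```

```bash
python3 - <<'E'
from h import *
import cv2
r.reach(at(-.06,.03,.25),down(YAW+np.pi/2)); r.hold(.2)
s=r.read_state(); im,d=optics.get_image("wrist")
c=cam("wrist",s); v,u=np.mgrid[0:400,0:640]; ok=(d>0)
X=np.c_[u[ok],v[ok],np.ones(ok.sum())]@np.linalg.inv(c[0]).T*d[ok][:,None]; L=((X-c[2])@c[1]-B)@RB
C=im[ok].astype(int); red=(C[:,0]>2*C[:,1])&(C[:,0]>2*C[:,2])&(L[:,2]>.055)&(L[:,2]<.075)&(abs(L[:,0]-.06)<.1)&(abs(L[:,1])<.12)
A=L[red,:2]; print(red.sum(), A.min(0),A.max(0)); m=A.mean(0); w=np.linalg.svd(A-m,full_matrices=False)[2][0]; print("arm angle",np.arctan2(-(m[1]-.074),m[0]-.052),w)
for n,(x,y) in dict(cone=(-.026,-.036),groove=(-.026,.06)).items():
    k=np.hypot(L[:,0]-x,L[:,1]-y)<.01; print(n,np.median(L[k,2]))
cv2.imwrite("pics/final.png",im[100:350,160:500,::-1].repeat(2,0).repeat(2,1))
show("")
E
```

```text
244 [ 0.04096743 -0.00536866] [0.06197793 0.08472693]
arm angle 1.9983034687635743 [-0.00831095 -0.99996546]
cone 0.05671568249924149
groove 0.05660096052368093
 p mm [-60.01  29.98 249.97] F [ 0.  -0.4 -0.2] M [ 0.02  0.01 -0.01] 28.26
```

View pics/final.png

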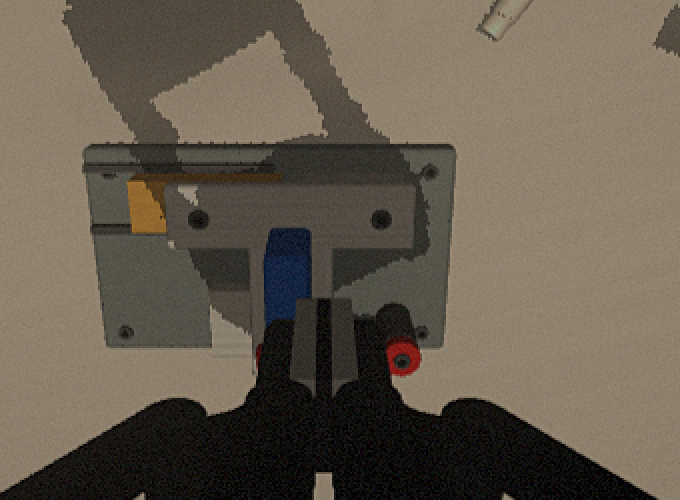

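The keeper hub (402,360) and arm tip (258,360) are level, so the arm lies along base -y over the tongue (about 1.57 rad). The plate is still at home height and nothing is touching.

```bash
python3 -c "
from workcell import r
print(r.finish_job())"
```

```text
the job is handed in; nothing more can be done
None
```

The job is handed in, though no verdict came back: by camera and force readings the plate is home on all three seats (cone about 12 mm towards +y from the slide's mid-range) and released, the keeper is at about 1.57 rad over the tongue, the arm is clear, and I touched no bystanders (not re-imaged).

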